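# Shut and latch the bug display case

## Task

Shut the lid of the low display case: swing it down, hold it pressed against its springy bumpers and turn the wing knob clockwise until the tongue under the lid has gone beneath the case's front edge and you feel it come up against its rubber stop. Do not force the knob past the stop or crush the lid; leave the knob against the stop with the lid held shut, let go, and leave the other things on the table and in the case alone.

Things in the scene. Friction and masses are not known exactly. Their poses are not given: they have to be found in the camera images.
- case: White low display case fixed to the table, 268 (x) x 300 (y) x 90 mm high without its lid. Origin: centre of its underside; z up; its -x side is the front (towards the robot), yaw varies. Its front edge is a lip 8 mm thick, underside 82 mm and top 90 mm above the table, reaching from x = -134 to -100 mm over the whole width.
- frame: The walls and front edge of the case (same origin and axes as case). Two black sprung bumpers (6 mm radius) at the front corners, x = -117, y = +-128 mm, stand 9 mm proud of its top. Crushing starts at 40 N between the lid (with its tongue) and this frame with its bumpers.
- lid_hinge (a point): Middle of the lid's hinge line, at (130, 0, 90) mm in the case frame; the line runs along the case's y. The lid is a slab 12 mm thick, 264 (from the hinge to the front) x 300 mm, with a wooden border (66 mm wide at the front) round a clear pane; its underside passes through the hinge line.
- lid (a joint): Opening angle of the lid (rad): 0 flat shut, grows as the front rises; starts 0.35 to 0.65. Stiff hinge, stays where left; under 3 N at the front moves it. Rests on the bumpers at about 0.03; about 12 N down at the knob brings the tongue clear below the front edge (lid under 0.010), about 16 N presses it flat. Unlatched it springs up again to 0.03; latched it stays near 0.01.
- wing (a joint): Knob angle (rad), clockwise from above positive, axis square to the lid. At 0 the blade's red end points along the case's -y (right, seen from the robot), at 1.57 to the front (-x). Starts 0 to 0.15. Friction about 0.06 N m. Past about 0.25 the tongue jams on the front edge unless the lid is pressed down. It meets its stop between 0.9 and 1.35, differing each time: feel for it.
- wing_grip (a point): Middle of the wing blade, on the knob's axis. The knob stands on the lid 215 mm from the hinge line, mid-width: a steel disc 42 mm across, 6 mm thick, and on it the blade, 46 mm long, 9 mm thick, 24 mm high, black with one red end. This point is 12 mm above the disc, 12 mm below the blade's top, 18 mm above the lid's top face.
- tongue: Steel cam tongue under the lid, fixed to the wing knob and pointing as its red end does: 12 mm wide, 5 mm thick, reaching 35 mm from the axis, its top face 10.5 mm below the lid's underside. Origin: on the knob's axis at the level of the lid's underside; the tongue points along its own -y.
- tongue_tip (a point): Middle of the free end of the tongue, 35 mm from the knob's axis, 13 mm below the lid's underside.
- keeper: Fixed bracket under the front edge with the springy rubber stop, a pin of 5 mm radius 26 mm in front of the knob's axis, at a place along y that differs by several mm. Origin at (-111, 0, 80) mm in the case frame. The stop gives about 1 mm per 4 N (about 2.7 N m per rad at the knob): over 3 N is a firm touch, 22 N is too much; 0.2 to 0.4 N m at the knob above friction is right.
- can_bug: Bystander: bug sculpture made of a red can with cork legs, about 75 mm long, 55 mm high; origin under its middle.
- cork_bug: Bystander: cork bug sculpture with yellow wings, about 60 mm long, 47 mm high; origin under its middle.
- shown_bug: Bystander inside the case: green bug sculpture, about 60 mm long, 47 mm high; origin under its middle.
- brush_mug: Bystander: blue mug, 76 mm across, 95 mm high; origin under its middle.
- glue: Bystander: white glue bottle, 48 mm across, 130 mm high; origin under its middle.
- tape: Bystander: roll of blue tape lying flat, 90 mm across, 24 mm high; origin under its middle.
- jar: Bystander: amber jar, 68 mm across, 85 mm high; origin under its middle.

How it is judged:
On the way, in this order (a step that is already met when the one before it is completed fails the run):
1. the lid is swung down onto its bumpers (value of joint lid below 0.06 rad), for 0.2 s.
2. with the lid down, the tongue is turned beneath the front edge and firmly meets its stop (over 3 N) (contact force between tongue and keeper above 3 N and value of joint lid below 0.018 rad and value of joint wing above 0.7 rad), for 0.1 s.
At the end, for the whole second after the job is handed in: The lid is shut (under 0.018 rad) and held down by the tongue alone: the tongue's tip lies beneath the front edge (at least 5 mm in), bears up against it with over 1 N and still touches its rubber stop (over 0.3 N); the knob is let go and at rest (value of joint lid below 0.018 rad and value of joint wing above 0.7 rad and x of tongue_tip in the frame of case below -0.105 m and z of tongue_tip in the frame of case below 0.0825 m and contact force between tongue and keeper above 0.3 N and contact force between tongue and frame above 1 N and velocity of joint each of wing, lid below 0.05 rad/s).
It fails at once if the lid or its tongue is forced against the case frame with more than 40 N (contact force between lid and frame above 40 N).
It fails at once if the tongue is forced against its stop with more than 22 N (contact force between tongue and keeper above 22 N).
It fails at once if a bystander is moved by more than 30 mm (distance of any of can_bug, cork_bug, shown_bug, brush_mug, glue, tape, jar from where it was at the start of the episode above 0.03 m).
It also fails if it takes over 69 s, if anything falls off the work surface, if the arm or the gripper's body presses on something with over 40 N, if the wrist force passes 120 N, or if a joint passes its speed limit or range.

## Robot

A 6-joint arm with a two-finger parallel gripper is mounted at the origin on the work surface. World frame = base frame: x ahead of the robot, y to its left, z up, the work surface at z = 0. Lengths are in m, angles in rad, forces in N, time in s.
With the tool pointing down it reaches from about 0.35 to 0.775 m from the base axis. Payload 5.5 kg.
Tool frame: the origin (TCP) lies where the fingers leave the gripper's body, on its centre line; the fingertips stand env.tip_reach ahead of it and the grasp point (between the pads) lies 54 mm ahead of it (env.tip_reach is the distance from the TCP to the fingertips, in m); z points along the fingers, y is the line along which they close (so a half turn about z gives the same grasp; the last joint's range is limited). The gripper opens to 85 mm and grips with 20 to 120 N. Pads are 22 mm wide; open, the fingers measure 114 mm over their backs; the gripper's body (76 mm by 85 mm) begins 54 mm behind the grasp point. The pads swing forward as they close: fully open they stand 13 mm farther back than shut.
Start: joints at [1.031, 0.313, 0.046, 1.304, 0, 1.431], TCP at [0.224, 0.53, 0.304] pointing down, gripper open.
Joint ranges: [-2.76, 2.76], [-0.86, 1.69], [-1.03, 1.26], [-2.2, 2.34], [-1.47, 1.5], [-3.14, 3.14]. Speed limits (rad/s): [2.57, 2.57, 3.14, 3.14, 3.14, 3.14].

## Interface

Orientations are given as a unit quaternion [w, x, y, z].
In Python, from workcell import status, optics, hand_in, env gives the robot as it stands.
- The arm moves only by the shell command python3 -m handwheel 'ROWS' [FORCE]. ROWS is a JSON object whose one key "deltas" holds a list of rows, each a list of 5 numbers: the opening, from -1 (shut) to 1 (fully open), then the shift along the tool's x, y, z in units of 40 mm (1.0 is 40 mm), then the turn about the tool's z in units of 10 degrees (1.0 is 10 degrees). In form: {"deltas": [[jaw, x, y, z, roll], ...]}. A call has 1 to 20 rows; each row shifts and turns the commanded pose from where the row before left it, along the tool's axes as they then stand; what a row does not reach is not made up. A row lasts 1/8 s, in which the tool goes at most 62.5 mm and 10.7 degrees, less where a joint would pass 70% of its speed; a pose out of reach is approached as far as the arm can. A call is refused whole if a number of a shift passes 1 or a number of a turn 1, either way. A call with a gripper value outside its range is refused whole. The fingers move at their own pace and stop on an object; FORCE is the grip in N (left out, the last holds). Time passes only in rows, so rows that do not move let the fingers close. It gives the time, the measured TCP pose, the force, the opening and the grip force at its end, in the units of the state.
- status.get_state(): the state, without advancing time (a new reading comes with each control period).
- optics.read_camera(name): name is "side" or "top" or "wrist"; returns a dict with "frame" (420x560x3 uint8, red, green, blue), "depth" (420x560 float32, m along the optical axis (not along the pixel's ray), 0 where there is no reading), "vfov" (degrees; the focal length in pixels is half the picture's height over the tangent of half this angle, whatever the lens; pixels are square), "cx", "cy" (the principal point, pixels), "k1" (the pictures are not rectified: a ray, as slopes to the right and down, at radius r is drawn at 1 + k1 r^2 times it, then the intrinsics apply), "origin" and "attitude" of the camera in the world. Camera axes: x right, y down, z forward; pixel columns grow to the right and rows downward; lengths in m; the calibration is good to about 2 mm. A picture is of the moment at which its call begins.
- hand_in(): hands the job in; it is judged then, once.
The state is a dict: "clock": time; "joint_pos": joint angles; "qvel": joint speeds; "tau": joint torques, N m; "tcp_pos": TCP position; "orientation": TCP orientation; "wrist_force": force on the tool from outside, world axes, zero at the start; "ft_torque": the same for the moment, N m; "finger_gap": finger opening in m; "grip_force": force on a finger pad.
Only numpy, scipy, OpenCV 4.12 (cv2) and the standard library are available. Lean on these libraries where they do the work, as an engineer would, in place of code of your own. Each camera call takes 0.05 s, during which the arm holds its last target. There are 200 camera calls.

## Working session

There is one attempt and no reset: what is moved stays moved. The work goes in short steps, Python scripts to look and compute and a shell command to move; the robot and the scene stay as the last step left them, time stands still between calls to the robot, and variables do not carry over. Pictures are saved under pics/ and viewed, at most 10 in all, crops included, and the job is handed in when it is done.

```bash
ls; mkdir -p pics; cat > h.py <<'E'
import numpy as np, cv2
from workcell import status, optics, hand_in, env
from scipy.spatial.transform import Rotation as R
def rot(a):
    a=np.array(a)
    return a if a.shape==(3,3) else R.from_quat(a,scalar_first=True).as_matrix()
def K(c):
    f=210/np.tan(np.radians(c["vfov"])/2); return np.array([[f,0,c["cx"]],[0,f,c["cy"]],[0,0,1]])
def rays(c,uv):
    p=cv2.undistortPoints(np.array(uv,float).reshape(-1,1,2),K(c),np.array([c["k1"],0,0,0,0.]))[:,0]
    return np.c_[p,np.ones(len(p))]
def pts(c,uv):
    uv=np.array(uv,float).reshape(-1,2); d=c["depth"][uv[:,1].round().astype(int),uv[:,0].round().astype(int)]
    return rays(c,uv)*d[:,None]@rot(c["attitude"]).T+np.array(c["origin"])
def cloud(c):
    v,u=np.mgrid[0:420,0:560]; return pts(c,np.c_[u.ravel(),v.ravel()]).reshape(420,560,3)
def save(c,n): cv2.imwrite("pics/"+n,cv2.cvtColor(c["frame"],cv2.COLOR_RGB2BGR))
E
python3 - <<'E'
from h import *
for n in("top","side"):
    c=optics.read_camera(n); save(c,n+"0.png"); np.save(n+"0.npy",c,allow_pickle=True); print(n,c["origin"],c["attitude"],c["vfov"],c["k1"])
print(status.get_state(),env.tip_reach)
E
```

```text
pics
top [ 0.30672071 -0.03806831  1.34719906] [-0.08205295  0.70885775 -0.69601722  0.07967454] 47.15581054676361 -0.022032665614071936
side [1.51982843 0.34875277 1.1744976 ] [-0.20450087  0.53493056  0.76197981 -0.30234988] 49.91535242965688 -0.03953679939956039
{'clock': 0.1, 'joint_pos': array([ 1.03141942e+00,  3.13932706e-01,  4.51340971e-02,  1.30361571e+00,
       -6.53212176e-06,  1.43116912e+00]), 'qvel': array([-1.16268076e-03, -1.07174848e-03,  2.83295530e-03, -1.19541676e-03,
        1.18817160e-03, -2.92068333e-05]), 'tau': array([ 2.90322081e-03, -4.81725204e+01,  2.99244708e+01,  1.28070338e-02,
       -1.04994272e-04,  2.15497823e-05]), 'tcp_pos': array([0.22363885, 0.52937371, 0.30311071]), 'orientation': array([-2.66329894e-04,  1.98546602e-01,  9.80091114e-01, -7.63905558e-04]), 'wrist_force': array([-0.1956766 , -0.50739312, -0.12052887]), 'ft_torque': array([-0.03724381,  0.05513551, -0.01334005]), 'grip_force': 0.0, 'finger_gap': 0.08544412378804248} 0.0726
```

View pics/top0.png

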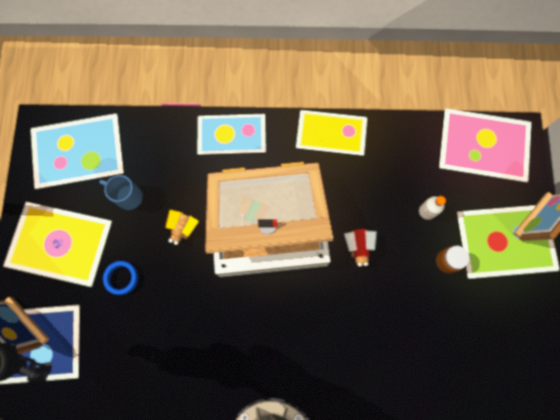

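View pics/side0.png

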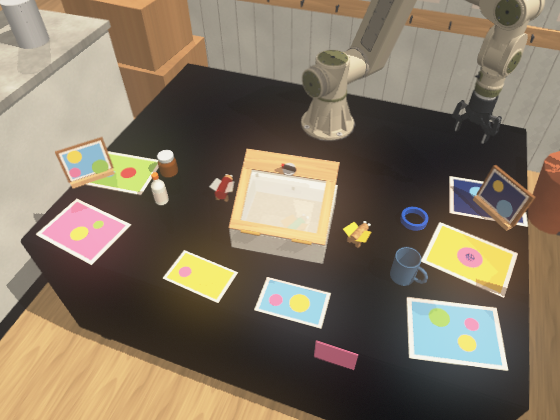

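The top view shows the case at about (270,220), with the lid's wood at x 205–330, y 165–250. The knob is at (267,223) with its red end to the right, and the white front lip is at about (272,263). The side view shows the knob at (287,168).

```bash
python3 - <<'E'
from h import *
for n in("top","side"):
    c=np.load(n+"0.npy",allow_pickle=True).item(); P=cloud(c); f=c["frame"]; hsv=cv2.cvtColor(f,cv2.COLOR_RGB2HSV)
    roi=np.zeros((420,560),bool)
    if n=="top": roi[155:285,195:340]=1
    else: roi[140:265,220:350]=1
    roi&=(c["depth"]>0)
    wood=roi&(hsv[...,0]>8)&(hsv[...,0]<24)&(hsv[...,1]>90)&(hsv[...,2]>120)
    wood=cv2.erode(wood.astype(np.uint8),np.ones((3,3)))>0
    Q=P[wood]; Q=Q[Q[:,2]>.08]; 
    for _ in range(4):
        m=Q.mean(0); nrm=np.linalg.svd(Q-m,full_matrices=0)[2][2]; nrm*=np.sign(nrm[2]); r=(Q-m)@nrm; Q=Q[abs(r)<max(2*r.std(),.003)]
    print(n,len(Q),"n",nrm,"m",m,"tilt",np.arccos(nrm[2]),"yaw",np.arctan2(nrm[1],nrm[0]),"res",r.std(),"z",Q[:,2].min(),Q[:,2].max())
    box=cv2.minAreaRect(Q[:,:2].astype(np.float32)); print("rect",box, cv2.boxPoints(box))
    h=P@nrm-m@nrm
    knob=roi&(h>.012)&(h<.045)
    red=roi&((hsv[...,0]<7)|(hsv[...,0]>172))&(hsv[...,1]>120)&(hsv[...,2]>60)
    for k,M in(("knobh",knob),("red",red)):
        v,u=np.nonzero(M); print(k,len(v), u.mean() if len(u) else 0,v.mean() if len(v) else 0,np.median(P[M],0) if len(v) else 0, np.percentile(h[M],[5,50,95]) if len(v) else 0)
    # lip: white, z near .09
    lip=roi&(hsv[...,1]<60)&(hsv[...,2]>110)&(abs(P[...,2]-.09)<.006)
    L=P[lip]; print("lip",len(L)); 
    if len(L)>20: 
        b=cv2.minAreaRect(L[:,:2].astype(np.float32)); print(b,cv2.boxPoints(b))
    x0,y0,s=(195,155,5) if n=="top" else (220,140,5)
    cv2.imwrite(f"pics/{n}c.png",cv2.resize(cv2.cvtColor(f,cv2.COLOR_RGB2BGR)[y0:y0+120,x0:x0+145],None,fx=s,fy=s,interpolation=cv2.INTER_CUBIC))
E
```

```text
top 3778 n [0.48498736 0.05860916 0.872555  ] m [0.57601474 0.02117136 0.17989487] tilt 0.5103880665627241 yaw 0.12026360139046975 res 0.0014611633259670892 z 0.09702288115169067 0.23284188270152972
rect ((0.6042100191116333, 0.023340746760368347), (0.23946908116340637, 0.29872575402259827), 6.888864517211914) [[ 0.4674247   0.1572639 ]
 [ 0.50325507 -0.13930526]
 [ 0.74099535 -0.11058241]
 [ 0.70516497  0.18598676]]
knobh 146 267.56164383561645 222.2876712328767 [0.54047774 0.01413457 0.22856487] [0.01325664 0.02545158 0.03188042]
red 38 274.10526315789474 222.8421052631579 [ 0.53892078 -0.00134882  0.2293436 ] [0.01161328 0.02413045 0.03130086]
lip 1487
((0.47559839487075806, 0.006808757781982422), (0.05578671768307686, 0.29975998401641846), 6.354947090148926) [[ 0.43128657  0.15268032]
 [ 0.46446627 -0.1452377 ]
 [ 0.5199102  -0.1390628 ]
 [ 0.48673052  0.15885521]]
side 2115 n [0.48237842 0.05748915 0.8740744 ] m [0.57765867 0.00836145 0.18334535] tilt 0.5072691351561915 yaw 0.11861904464951782 res 0.0021682287307834493 z 0.09939090400346529 0.23098622296125593
rect ((0.6110522150993347, 0.021186664700508118), (0.23497696220874786, 0.29694435000419617), 6.770160675048828) [[ 0.47688007  0.1547732 ]
 [ 0.5118859  -0.14010057]
 [ 0.74522436 -0.11239988]
 [ 0.71021855  0.1824739 ]]
knobh 62 288.88709677419354 167.09677419354838 [0.55040342 0.01678689 0.23036575] [0.01486493 0.02892412 0.03312244]
red 153 226.35294117647058 185.6078431372549 [ 0.54134076 -0.22789214  0.05269062] [-0.16780862 -0.14996396 -0.1265582 ]
lip 149
((0.6535188555717468, 0.09301850199699402), (0.19925229251384735, 0.39673128724098206), 48.85689926147461) [[ 0.4385877   0.14850625]
 [ 0.73735356 -0.1125199 ]
 [ 0.86845005  0.03753075]
 [ 0.56968415  0.2985569 ]]
```

View pics/topc.png

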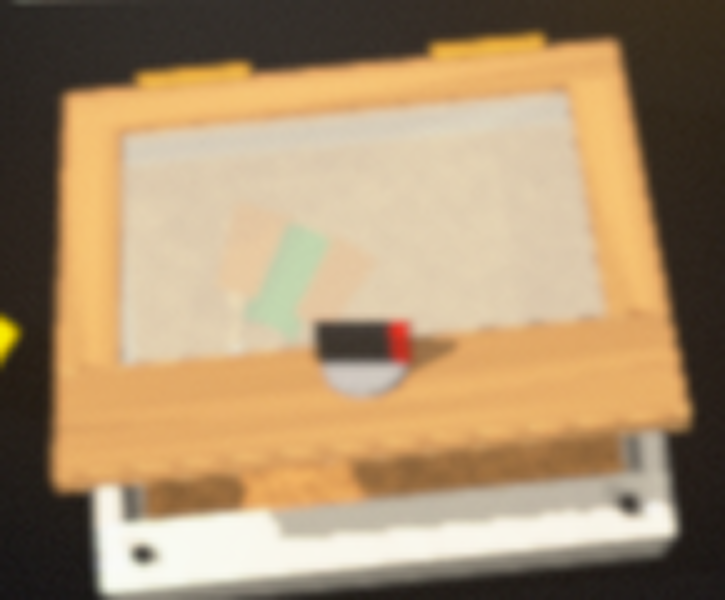

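The zoomed crop shows the blade lying nearly along -y, with its red end at the right (crop 400,342). It is turned a few degrees clockwise from the lid edge.

Results in case axes:
- **Case:** yaw about 0.117, centre near (0.581, 0.019).
- **Lid:** angle about 0.51.
- **Check:** the lip is 299.8 mm wide against 300 mm given, and the hinge u of about 0.71 agrees.

First move: rise, align the tool with the case axes and travel to above the lid front, left of the knob.

```bash
cat >> h.py <<'E'
Y=0.117; U=np.array([np.cos(Y),np.sin(Y),0]); V=np.array([-np.sin(Y),np.cos(Y),0])
def st():
    s=status.get_state(); p=s["tcp_pos"]; r=rot(s["orientation"]); ya=np.degrees(np.arctan2(r[1,1],r[0,1]))
    print("t%.2f u%.4f v%.4f z%.4f yang%.1f F(uvz)"%(s["clock"],p@U,p@V,p[2],ya),np.round([s["wrist_force"]@U,s["wrist_force"]@V,s["wrist_force"][2]],1),"M",np.round(s["ft_torque"],2),"gap%.4f grip%.0f j6 %.2f"%(s["finger_gap"],s["grip_force"],s["joint_pos"][5]))
E
python3 -m handwheel '{"deltas":[[-1,0,0,-1,1],[-1,0,0,-0.5,1],[-1,0,0,0,1],[-1,0,0,0,1],[-1,0,0,0,1],[-1,0,0,0,1]]}' 40 && python3 -c "from h import *;st()"
python3 -m handwheel '{"deltas":[[-1,-0.9,0.4,0,0],[-1,-0.9,0.4,0,0],[-1,-0.9,0.4,0,0],[-1,-0.9,0.4,0,0],[-1,-0.9,0.4,0,0],[-1,-0.9,0.4,0,0],[-1,-0.9,0.4,0,0],[-1,-0.9,0.4,0,0],[-1,-0.9,0.4,0,0],[-1,-0.9,0.4,0,0],[-1,-0.9,0.4,0,0],[-1,-0.9,0.4,0,0],[-1,-0.9,0.4,0,0],[-1,-0.9,0.4,0,0],[-1,0,0,0,0]]}' && python3 -c "from h import *;st()"
```

```text
clock: 0.85
tcp_pos: [0.2237, 0.5295, 0.3634]
orientation: [0.0, 0.664, 0.748, -0.0]
wrist_force: [-0.3, -0.3, 0.1]
finger_gap: 0.0003
grip_force: 0.0
t0.85 u0.2840 v0.4998 z0.3634 yang6.8 F(uvz) [-0.3 -0.3  0.1] M [-0.03  0.04  0.02] gap0.0003 grip0 j6 2.48
clock: 2.72
tcp_pos: [0.5093, 0.0551, 0.363]
orientation: [-0.0, 0.663, 0.748, -0.0]
wrist_force: [0.6, -0.5, 0.9]
finger_gap: -0.0001
grip_force: 0.0
t2.73 u0.5123 v-0.0047 z0.3630 yang6.9 F(uvz) [ 0.5 -0.6  0.9] M [-0.04 -0.05 -0.03] gap-0.0001 grip0 j6 1.40
```

```bash
python3 -m handwheel '{"deltas":[[-1,0,0,0.8,0],[-1,0,0,0.8,0],[-1,0,-0.1,0.22,0],[-1,0,-0.15,0.3,0],[-1,0,-0.15,0.3,0],[-1,0,-0.12,0.28,0],[-1,0,-0.12,0.28,0],[-1,0,-0.1,0.28,0],[-1,0,-0.1,0.28,0],[-1,0,-0.06,0.29,0],[-1,0,-0.06,0.29,0]]}' && python3 - <<'E'
from h import *
st(); c=optics.read_camera("side"); save(c,"s2.png"); np.save("s2.npy",c,allow_pickle=True)
P=cloud(c); f=c["frame"]; hsv=cv2.cvtColor(f,cv2.COLOR_RGB2HSV); 
w=(c["depth"]>0)&(hsv[...,0]>8)&(hsv[...,0]<24)&(hsv[...,1]>90)&(hsv[...,2]>120); w[:100]=0;w[270:]=0;w[:,:215]=0;w[:,355:]=0
Q=P[cv2.erode(w.astype(np.uint8),np.ones((3,3)))>0]; Q=Q[Q[:,2]>.085]
for _ in range(5):
    m=Q.mean(0); n=np.linalg.svd(Q-m,full_matrices=0)[2][2]; n*=np.sign(n[2]); r=(Q-m)@n; Q=Q[abs(r)<max(2*r.std(),.003)]
print(len(Q),np.arctan2(n@U,n[2]),m)
E
```

```text
clock: 4.1
tcp_pos: [0.4701, 0.0524, 0.1983]
orientation: [-0.0, 0.662, 0.749, 0.0]
wrist_force: [-0.5, 0.1, -0.9]
finger_gap: 0.0001
grip_force: 0.2
t4.10 u0.4730 v-0.0028 z0.1983 yang7.1 F(uvz) [-0.5  0.2 -0.9] M [-0.01 -0.06 -0.01] gap0.0001 grip0 j6 1.39
1348 0.0898308331872541 [0.55363558 0.02595339 0.1186672 ]
```

View pics/s2.png

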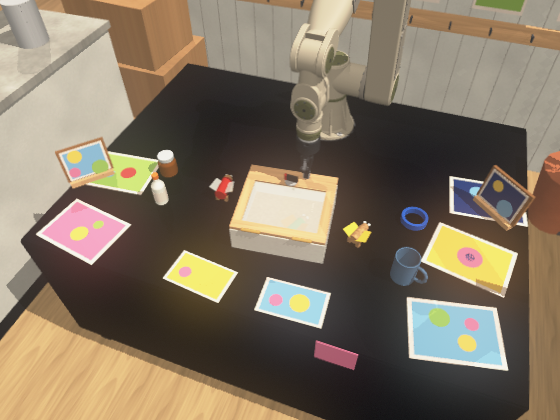

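The side view shows the fingertips on the lid's front border at (305,172). The lid is nearly flat at about 0.09 rad, as planned. Next I go down to about 0.04, then lift and look with the wrist camera over the knob.

```bash
python3 -m handwheel '{"deltas":[[-1,0,-0.02,0.2,0],[-1,0,-0.01,0.15,0],[-1,0,0,0,0],[-1,0,0,0,0],[-1,0,0,0,0]]}' && python3 -c "from h import *;st()"
python3 -m handwheel '{"deltas":[[-1,0,0,-0.8,0],[-1,0,0,-0.8,0],[1,0,0,-0.8,0],[1,-0.6,0.3,0,0],[1,-0.55,0.3,0,0],[1,0,0,0,0],[1,0,0,0,0]]}' && python3 - <<'E'
from h import *
st()
for n in("wrist","top"):
    c=optics.read_camera(n); save(c,n+"3.png"); np.save(n+"3.npy",c,allow_pickle=True)
    print(c["origin"])
    P=cloud(c); f=c["frame"]; hsv=cv2.cvtColor(f,cv2.COLOR_RGB2HSV); ok=c["depth"]>0
    pu=P@U; pv=P@V; z=P[...,2]
    near=ok&(abs(pu-.5)<.06)&(abs(pv+.0487)<.05)
    red=near&((hsv[...,0]<7)|(hsv[...,0]>172))&(hsv[...,1]>120)&(z>.1)&(z<.16)
    blk=near&(hsv[...,2]<90)&(z>.115)&(z<.16)
    B=near&(z>.128)&(z<.155)
    for k,M in(("red",red),("blk",blk),("high",B)):
        if M.sum()>5: print(n,k,M.sum(),[np.round(np.percentile(q[M],[2,50,98]),4) for q in(pu,pv,z)], cv2.minAreaRect(np.c_[pu[M],pv[M]].astype(np.float32)))
E
```

```text
clock: 4.78
tcp_pos: [0.4693, 0.0523, 0.1854]
orientation: [0.0, 0.662, 0.749, 0.0]
wrist_force: [0.3, -0.5, -0.6]
finger_gap: 0.0002
grip_force: 0.0
t4.78 u0.4722 v-0.0028 z0.1854 yang7.1 F(uvz) [ 0.2 -0.5 -0.6] M [-0.01  0.02 -0.  ] gap0.0002 grip0 j6 1.39
clock: 5.65
tcp_pos: [0.4981, 0.0099, 0.281]
orientation: [-0.0, 0.662, 0.749, -0.0]
wrist_force: [-0.6, -0.1, -0.4]
finger_gap: 0.0853
grip_force: 0.0
t5.65 u0.4959 v-0.0483 z0.2810 yang7.1 F(uvz) [-0.6 -0.1 -0.4] M [-0.02  0.01  0.02] gap0.0853 grip0 j6 1.31
[0.48980539 0.08124476 0.35054377]
wrist red 123 [array([0.4937, 0.4976, 0.5022]), array([-0.0698, -0.0655, -0.0612]), array([0.1301, 0.1397, 0.141 ])] ((0.4977819621562958, -0.05923153832554817), (0.008521965704858303, 0.021556496620178223), 1.4259331226348877)
wrist blk 645 [array([0.4952, 0.5011, 0.5068]), array([-0.0612, -0.0417, -0.0258]), array([0.125 , 0.1391, 0.1406])] ((0.501095175743103, -0.04418868198990822), (0.03746897727251053, 0.008820825256407261), 81.90119934082031)
wrist high 782 [array([0.4945, 0.5006, 0.5069]), array([-0.0698, -0.0467, -0.026 ]), array([0.1299, 0.1392, 0.1407])] ((0.5006890892982483, -0.04856908693909645), (0.04628784954547882, 0.0096439765766263), 82.57394409179688)
[ 0.30672071 -0.03806831  1.34719906]
```

View pics/wrist3.png

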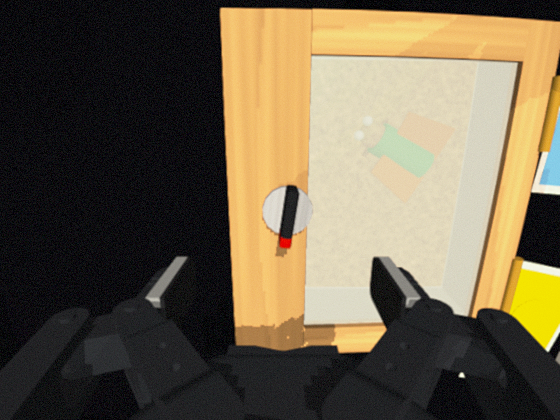

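The wrist view shows the blade at (288,212) with its red end at (285,242), on the disc and centred between the fingers. It measures 46.3 x 9.6 mm with its top at z 0.140, which matches. The centre is u 0.5007, v -0.0486 and the wing is at about 0.13.

Now I grasp it.

```bash
python3 -m handwheel '{"deltas":[[1,0,0.12,0.6,0.78],[1,0,0,0.6,0],[1,0,0,0.6,0],[1,0,0,0.4,0],[-0.6,0,0,0,0],[-0.7,0,0,0,0],[-1,0,0,0,0],[-1,0,0,0,0],[-1,0,0,0,0],[-1,0,0,0,0]]}' 60 && python3 -c "from h import *;st()"
```

```text
clock: 7.0
tcp_pos: [0.5024, 0.0102, 0.1929]
orientation: [-0.001, 0.712, 0.703, -0.001]
wrist_force: [-3.1, -0.7, 0.9]
finger_gap: 0.0075
grip_force: 60.6
t7.00 u0.5002 v-0.0485 z0.1929 yang-0.7 F(uvz) [-3.2 -0.4  0.9] M [-0.1   1.03 -0.05] gap0.0075 grip61 j6 1.44
```

```bash
for i in 1; do python3 -m handwheel '{"deltas":[[-1,0,0,0.05,0],[-1,0,0,0.05,0],[-1,0,0,0,0]]}' >/dev/null && python3 -c "from h import *;st()"; python3 -m handwheel '{"deltas":[[-1,0,0,0.05,0],[-1,0,0,0,0]]}' >/dev/null && python3 -c "from h import *;st()"; done
```

```text
t7.38 u0.4999 v-0.0485 z0.1893 yang-0.7 F(uvz) [-6.9  0.2  6.7] M [-0.15  1.49 -0.01] gap0.0077 grip61 j6 1.44
t7.62 u0.4998 v-0.0485 z0.1877 yang-0.7 F(uvz) [-9.5  0.2  9.7] M [-0.09  1.75 -0.07] gap0.0075 grip61 j6 1.44
```

```bash
python3 -m handwheel '{"deltas":[[-1,0,-0.02,0.03,0],[-1,0,0,0,0]]}' >/dev/null && python3 -c "from h import *;st()"; python3 -m handwheel '{"deltas":[[-1,0,-0.01,0.03,0],[-1,0,0,0,0]]}' >/dev/null && python3 -c "from h import *;st()"
```

```text
t7.88 u0.4996 v-0.0485 z0.1871 yang-0.7 F(uvz) [-8.4 -0.1 12.1] M [-0.03  1.7   0.01] gap0.0079 grip62 j6 1.44
t8.12 u0.4995 v-0.0485 z0.1863 yang-0.7 F(uvz) [-8.5  0.3 13.8] M [-0.01  1.62 -0.05] gap0.0075 grip62 j6 1.44
```

```bash
python3 -m handwheel '{"deltas":[[-1,0,-0.02,0.03,0],[-1,0,0,0,0]]}' >/dev/null && python3 -c "from h import *;st()"; python3 -m handwheel '{"deltas":[[-1,0,-0.01,0.02,0],[-1,0,0,0,0]]}' >/dev/null && python3 -c "from h import *;st()"
```

```text
t8.38 u0.4993 v-0.0485 z0.1858 yang-0.7 F(uvz) [-8.6  0.  17.9] M [ 0.07  1.62 -0.  ] gap0.0074 grip62 j6 1.44
t8.62 u0.4992 v-0.0484 z0.1858 yang-0.7 F(uvz) [-9.6  0.4 22.4] M [ 0.09  1.84 -0.1 ] gap0.0078 grip63 j6 1.44
```

Measured z has stopped falling, so the lid is flat. I ease off slightly and start turning.

```bash
python3 -m handwheel '{"deltas":[[-1,0,0,-0.01,0.4],[-1,0,0,0,0.4]]}' >/dev/null && python3 -c "from h import *;st()"; python3 -m handwheel '{"deltas":[[-1,0,0,0,0.5],[-1,0,0,0,0.5]]}' >/dev/null && python3 -c "from h import *;st()"
```

```text
t8.88 u0.4993 v-0.0485 z0.1858 yang-8.8 F(uvz) [-8.4  0.7 19.5] M [-0.05  1.58  0.  ] gap0.0073 grip63 j6 1.58
t9.12 u0.4993 v-0.0486 z0.1858 yang-18.9 F(uvz) [-7.7  1.1 18.7] M [-0.07  1.5   0.04] gap0.0074 grip63 j6 1.76
```

Wing is at about 0.45, free of jamming. Continuing.

```bash
python3 -m handwheel '{"deltas":[[-1,0,0,0,0.5],[-1,0,0,0,0.5]]}' >/dev/null && python3 -c "from h import *;st()"; python3 -m handwheel '{"deltas":[[-1,0,0,0,0.5],[-1,0,0,0,0.2]]}' >/dev/null && python3 -c "from h import *;st()"; python3 -m handwheel '{"deltas":[[-1,0,0,0,0.2],[-1,0,0,0,0.2]]}' >/dev/null && python3 -c "from h import *;st()"
```

```text
t9.38 u0.4994 v-0.0487 z0.1858 yang-28.9 F(uvz) [-9.3  0.5 18.9] M [-0.16  1.52  0.05] gap0.0072 grip63 j6 1.93
t9.62 u0.4994 v-0.0487 z0.1858 yang-35.8 F(uvz) [-8.8 -0.1 18.4] M [-0.25  1.47  0.09] gap0.0077 grip63 j6 2.06
t9.88 u0.4994 v-0.0487 z0.1858 yang-39.8 F(uvz) [-7.8  0.8 18.9] M [-0.27  1.5   0.08] gap0.0077 grip62 j6 2.12
```

```bash
python3 -m handwheel '{"deltas":[[-1,0,0,0,0.2],[-1,0,0,0,0.1]]}' >/dev/null && python3 -c "from h import *;st()"; python3 -m handwheel '{"deltas":[[-1,0,0,0,0.2],[-1,0,0,0,0]]}' >/dev/null && python3 -c "from h import *;st()"; python3 -m handwheel '{"deltas":[[-1,0,0,0,0.2],[-1,0,0,0,0]]}' >/dev/null && python3 -c "from h import *;st()"; python3 -m handwheel '{"deltas":[[-1,0,0,0,0.2],[-1,0,0,0,0]]}' >/dev/null && python3 -c "from h import *;st()"
```

```text
t10.12 u0.4994 v-0.0488 z0.1858 yang-42.7 F(uvz) [-8.4  0.3 18.5] M [-0.27  1.49  0.1 ] gap0.0075 grip62 j6 2.18
t10.38 u0.4994 v-0.0488 z0.1858 yang-44.7 F(uvz) [-8.1 -0.6 18.9] M [-0.34  1.51 -0.03] gap0.0075 grip62 j6 2.21
t10.62 u0.4994 v-0.0488 z0.1858 yang-46.7 F(uvz) [-7.4  0.3 18.9] M [-0.29  1.47 -0.06] gap0.0076 grip62 j6 2.25
t10.88 u0.4994 v-0.0488 z0.1858 yang-48.7 F(uvz) [-8.  -0.1 19. ] M [-0.32  1.49 -0.05] gap0.0079 grip62 j6 2.28
```

```bash
for k in 1; do python3 -m handwheel '{"deltas":[[-1,0,0,0,0.2],[-1,0,0,0,0]]}' >/dev/null && python3 -c "from h import *;st()"; python3 -m handwheel '{"deltas":[[-1,0,0,0,0.2],[-1,0,0,0,0]]}' >/dev/null && python3 -c "from h import *;st()"; python3 -m handwheel '{"deltas":[[-1,0,0,0,0.2],[-1,0,0,0,0]]}' >/dev/null && python3 -c "from h import *;st()"; done
```

```text
t11.12 u0.4995 v-0.0488 z0.1858 yang-50.7 F(uvz) [-7.7  0.8 19.4] M [-0.33  1.45 -0.1 ] gap0.0076 grip62 j6 2.32
t11.38 u0.4994 v-0.0488 z0.1858 yang-52.7 F(uvz) [-8.1 -1.1 17.6] M [-0.39  1.55 -0.01] gap0.0075 grip62 j6 2.35
t11.62 u0.4994 v-0.0489 z0.1858 yang-54.7 F(uvz) [-9.3 -0.4 17.8] M [-0.37  1.55 -0.09] gap0.0078 grip62 j6 2.39
```

```bash
for k in 1; do python3 -m handwheel '{"deltas":[[-1,0,0,0,0.2],[-1,0,0,0,0]]}' >/dev/null && python3 -c "from h import *;st()"; python3 -m handwheel '{"deltas":[[-1,0,0,0,0.2],[-1,0,0,0,0]]}' >/dev/null && python3 -c "from h import *;st()"; python3 -m handwheel '{"deltas":[[-1,0,0,0,0.1],[-1,0,0,0,0]]}' >/dev/null && python3 -c "from h import *;st()"; done
```

```text
t11.88 u0.4994 v-0.0489 z0.1858 yang-56.7 F(uvz) [-7.9 -0.8 18.8] M [-0.37  1.52 -0.05] gap0.0076 grip62 j6 2.42
t12.12 u0.4994 v-0.0489 z0.1858 yang-58.7 F(uvz) [-9.3 -0.5 18.7] M [-0.43  1.52 -0.07] gap0.0073 grip62 j6 2.46
t12.38 u0.4994 v-0.0489 z0.1858 yang-59.7 F(uvz) [-7.1 -0.6 18.4] M [-0.45  1.51 -0.06] gap0.0075 grip62 j6 2.47
```

```bash
python3 - <<'E'
from h import *
M=[]
for i in range(4):
    c=optics.read_camera("wrist"); M.append(np.r_[status.get_state()["ft_torque"],status.get_state()["tau"][5]])
print(np.round(M,3)); save(c,"w5.png")
P=cloud(c); pu=P@U;pv=P@V;z=P[...,2]; hsv=cv2.cvtColor(c["frame"],cv2.COLOR_RGB2HSV)
red=((hsv[...,0]<7)|(hsv[...,0]>172))&(hsv[...,1]>120)&(abs(pu-.499)<.04)&(abs(pv+.0488)<.04)
if red.any(): print(red.sum(),np.median(pu[red]),np.median(pv[red]),np.median(z[red]))
E
```

```text
[[-0.501  1.533 -0.037 -0.038]
 [-0.424  1.496 -0.009 -0.044]
 [-0.458  1.565 -0.098 -0.044]
 [-0.471  1.501 -0.037 -0.044]]
1113 0.5096207954466783 -0.05264356203886817 0.18610767102307485
```

View pics/w5.png

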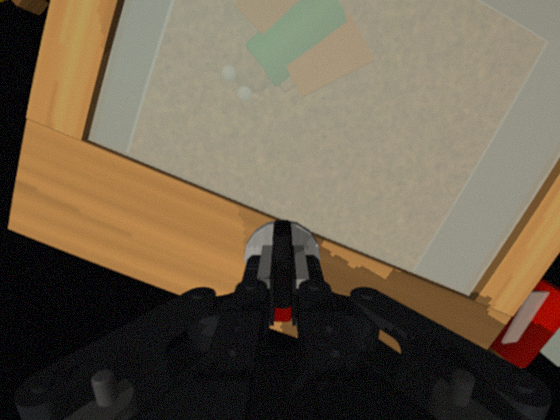

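The wrist picture shows the blade at (283,260), still squarely between the pads with its red end at (282,315). The knob is turning with the tool and has not met the stop yet. The joint-6 torque has little noise, so I'll log it too.

```bash
cat >> h.py <<'E'
def s2():
    st(); t=[]
    for i in range(1): pass
    print("  tau6 %.3f"%status.get_state()["tau"][5])
E
python3 -m handwheel '{"deltas":[[-1,0,0,0,0.2],[-1,0,0,0,0]]}' >/dev/null && python3 -c "from h import *;s2()"; python3 -m handwheel '{"deltas":[[-1,0,0,0,0.2],[-1,0,0,0,0]]}' >/dev/null && python3 -c "from h import *;s2()"; python3 -m handwheel '{"deltas":[[-1,0,0,0,0.2],[-1,0,0,0,0]]}' >/dev/null && python3 -c "from h import *;s2()"
```

```text
t12.82 u0.4994 v-0.0489 z0.1858 yang-61.7 F(uvz) [-7.3 -1.1 18.5] M [-0.44  1.56 -0.04] gap0.0077 grip62 j6 2.51
  tau6 0.028
t13.07 u0.4994 v-0.0490 z0.1858 yang-63.7 F(uvz) [-8.4 -0.1 19. ] M [-0.51  1.56  0.01] gap0.0076 grip62 j6 2.54
  tau6 0.092
t13.32 u0.4994 v-0.0490 z0.1858 yang-65.7 F(uvz) [-8.  -0.1 18.5] M [-0.56  1.54  0.09] gap0.0076 grip62 j6 2.58
  tau6 0.158
```

The stop is felt from about yang -60, and the torque rises 0.07 N m per 2°. Two more small steps give about 0.3 N m.

```bash
python3 -m handwheel '{"deltas":[[-1,0,0,0,0.2],[-1,0,0,0,0]]}' >/dev/null && python3 -c "from h import *;s2()"; python3 -m handwheel '{"deltas":[[-1,0,0,0,0.15],[-1,0,0,0,0],[-1,0,0,0,0]]}' >/dev/null && python3 -c "from h import *;s2()"
```

```text
t13.57 u0.4994 v-0.0490 z0.1858 yang-67.7 F(uvz) [-7.6 -0.7 19. ] M [-0.59  1.56  0.15] gap0.0073 grip62 j6 2.61
  tau6 0.226
t13.95 u0.4994 v-0.0490 z0.1858 yang-69.2 F(uvz) [-7.1 -0.5 19.1] M [-0.61  1.51  0.21] gap0.0077 grip62 j6 2.64
  tau6 0.207
```

```bash
python3 -m handwheel '{"deltas":[[-1,0,0,-0.03,0],[-1,0,0,0,0]]}' >/dev/null && python3 -c "from h import *;s2()"; python3 -m handwheel '{"deltas":[[-1,0,0,-0.03,0],[-1,0,0,0,0]]}' >/dev/null && python3 -c "from h import *;s2()"
```

```text
t14.20 u0.4994 v-0.0491 z0.1861 yang-69.2 F(uvz) [-5.9 -1.4 11.1] M [-0.72  1.    0.26] gap0.0071 grip61 j6 2.64
  tau6 0.232
t14.45 u0.4994 v-0.0490 z0.1867 yang-69.2 F(uvz) [-5.2 -2.7  8. ] M [-0.77  0.77  0.23] gap0.0076 grip61 j6 2.64
  tau6 0.240
```

```bash
python3 -m handwheel '{"deltas":[[-1,0,0,-0.03,0],[-1,0,0,0,0]]}' >/dev/null && python3 -c "from h import *;s2()"; python3 -m handwheel '{"deltas":[[-1,0,0,-0.03,0.05],[-1,0,0,0,0]]}' >/dev/null && python3 -c "from h import *;s2()"
```

```text
t14.70 u0.4995 v-0.0490 z0.1875 yang-69.2 F(uvz) [-2.3 -2.8  6.9] M [-1.06  0.45  0.24] gap0.0074 grip61 j6 2.64
  tau6 0.259
t14.95 u0.4995 v-0.0490 z0.1883 yang-69.7 F(uvz) [ 0.2 -5.7  2.9] M [-1.47 -0.09  0.3 ] gap0.0074 grip60 j6 2.65
  tau6 0.307
```

```bash
python3 -m handwheel '{"deltas":[[-0.7,0,0,0,0],[-0.6,0,0,0,0],[-0.2,0,0,0,0],[0.2,0,0,0,0],[0.2,0,0,0,0]]}' 20 >/dev/null && python3 -c "from h import *;s2()"; python3 -m handwheel '{"deltas":[[0.2,0,0,-0.6,0],[0.2,0,0,-0.8,0],[0.2,0,0,-0.8,0],[0.2,0,0,-0.4,0],[1,0,0,0,0],[1,0,0,0,0],[1,0,0,0,0]]}' >/dev/null && python3 - <<'E'
from h import *
s2(); c=optics.read_camera("wrist"); save(c,"w6.png")
P=cloud(c); pu=P@U;pv=P@V;z=P[...,2]; hsv=cv2.cvtColor(c["frame"],cv2.COLOR_RGB2HSV); near=(c["depth"]>0)&(abs(pu-.4985)<.035)&(abs(pv+.0488)<.035)
M=near&(z>.122)&(z<.15); r=M&((hsv[...,0]<7)|(hsv[...,0]>172))&(hsv[...,1]>120)
print(M.sum(),cv2.minAreaRect(np.c_[pu[M],pv[M]].astype(np.float32)),np.percentile(z[M],[50,95]),np.median(pu[r]),np.median(pv[r]))
w=(c["depth"]>0)&(hsv[...,0]>8)&(hsv[...,0]<24)&(hsv[...,1]>90)&(hsv[...,2]>120)&(z>.085)&(z<.13)&(pu>.44)&(pu<.72)&(abs(pv+.0488)<.16)
Q=P[cv2.erode(w.astype(np.uint8),np.ones((3,3)))>0]
for _ in range(5):
    m=Q.mean(0); n=np.linalg.svd(Q-m,full_matrices=0)[2][2]; n*=np.sign(n[2]); q=(Q-m)@n; Q=Q[abs(q)<max(2*q.std(),.002)]
print(len(Q),"theta",np.arctan2(n@U,n[2]),m)
E
```

```text
t15.57 u0.4986 v-0.0482 z0.1878 yang-69.7 F(uvz) [-0.3  0.1  0.4] M [ 0.01 -0.01  0.  ] gap0.0513 grip0 j6 2.65
  tau6 0.000
t16.45 u0.4982 v-0.0482 z0.2908 yang-69.7 F(uvz) [0.1 0.4 0.3] M [ 0.01 -0.   -0.09] gap0.0855 grip0 j6 2.65
  tau6 0.000
640 ((0.5000803470611572, -0.0482344813644886), (0.04547850415110588, 0.008979151956737041), 16.196062088012695) [0.13360472 0.13493487] 0.4831678124479148 -0.05340108906588939
30376 theta 0.010396111975333269 [0.53467123 0.00731458 0.1034683 ]
```

View pics/w6.png

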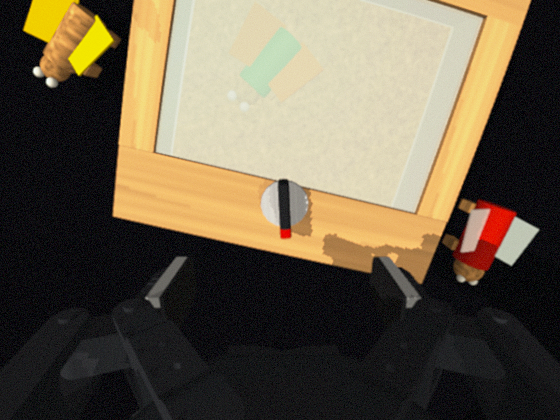

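The wrist view shows the knob at (284,208) with its red end at (286,233) pointing to the front, and the gripper clear. The lid is at 0.010 rad, so it is latched. The wing is at about 1.29, past first stop contact at about 1.17, so the stop is still loaded. I'm handing it in.

```bash
python3 -c "from h import *;print(hand_in())"
```

```text
the job is handed in; nothing more can be done
None
```

The lid is latched shut at about 0.010 rad, with the knob let go at about 1.29 rad and still against its rubber stop. I handed the job in, but no verdict came back.

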